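# Clamp a bisque pot for painting and lock the carriage with the fitting block

## Robot

A 6-joint arm with a two-finger parallel gripper is mounted at the origin on the work surface. World frame = base frame: x ahead of the robot, y to its left, z up, the work surface at z = 0. Lengths are in m, angles in degrees, forces in N, time in s.
With the tool pointing down it reaches from about 0.425 to 1.125 m from the base axis. Payload 14.9 kg.
Tool frame: the origin (TCP) lies on the centre line of the jaws, within the pads' length; the fingertips stand 8 mm ahead of it and the grasp point (between the pads) lies 11 mm behind it (manip.tcp_to_tips is the distance from the TCP to the fingertips, in m); z points along the fingers, x is the direction in which the jaws open and shut, and the axes are right-handed (so a half turn about z gives the same grasp; the last joint's range is limited). The gripper opens to 91 mm and grips with 3 to 60 N. Pads are 32 mm wide; open, the fingers measure 118 mm over their backs; the gripper's body (76 mm by 178 mm) begins 60 mm behind the grasp point.
Start: joints at [73.15, 21.709, 99.362, -0, 58.929, -1.908], TCP at [0.181, 0.676, 0.222] pointing down, gripper open.
Joint ranges: [-158.91, 158.91], [-42.39, 125.64], [0.06, 152.35], [-60.88, 240.88], [17.5, 164.5], [-176.32, 176.32]. Speed limits (degrees/s): [108.29, 108.29, 136.94, 180, 180, 180].

## Interface

Orientations are given as [roll, pitch, yaw] about the fixed x, y, z axes, in that order (R = Rz(yaw) Ry(pitch) Rx(roll)).
In Python, from station import manip gives the robot as it stands.
- The arm moves only by the shell command python3 -m pendant 'ROWS' [FORCE]. ROWS is JSON, a list of rows, each a list of 7 numbers: the shift along the tool's x, y, z normalised to -1 to 1, where 1 is 0.6 m, then the turn, a rotation vector about the tool's x, y, z normalised to -1 to 1, where 1 is 45 degrees, then the closure, from 0 (fully open) to 1 (shut). In form: [[dx, dy, dz, rx, ry, rz, gripper], ...]. A call has exactly 5 rows; each row is the pose to reach, as a shift and turn from the pose measured when the call began, along the tool's axes at that moment; what a row does not reach only later rows make up. A row lasts 1/12 s, in which the tool goes at most 41.7 mm and 7.16 degrees, less where a joint would pass 70% of its speed; a pose out of reach is approached as far as the arm can. A call with a number of a shift or a turn outside -1 to 1 is refused whole. A call with a gripper value outside its range is refused whole. The fingers move at their own pace and stop on an object; FORCE is the grip in N (left out, the last holds). Time passes only in rows, so rows that repeat a pose let the fingers close, or fill a call up. It gives the time, the measured TCP pose, the force and the opening at its end, in the units of the state.
- manip.get_state(): the state, without advancing time (a new reading comes with each control period).
- manip.camera(name): name is "scene" or "top" or "wrist"; returns a dict with "color" (480x640x3 uint8, red, green, blue), "mtx" (3x3 intrinsics, pixels), "rvec" (rotation vector, rad) and "tvec" (3), from world to camera coordinates, as OpenCV has them; the wrist camera has in their place "mount" (4x4, takes a point from camera to tool coordinates, whose origin is the TCP and whose axes are the tool frame's). Camera axes: x right, y down, z forward; pixel columns grow to the right and rows downward; lengths in m; the calibration is good to about 2 mm. A picture is of the moment at which its call begins: read the wrist's pose just before it. There is no depth.
- manip.close_job(): hands the job in, once; it reports no verdict.
Trained networks look in a picture, given as the dict that the camera call returned (one of the last four; its "shot" number tells which), for a name from the list of things; names that differ only in an ending like _2 or _b are one class to them, and where a whole thing is asked for, a point or a joint stands for the part that bears it (a point fixed in the world has none). Each returns a list of dicts, best first, with "score" (0 to 1); they miss things now and then, are a little off and sometimes report something else, mostly with a low value. They report only what shows in the picture. A call takes as long as a camera call. They do not tell look-alikes from the thing itself.
- manip.outline_of(picture, name): "mask" (480x640 bool, what is visible of it) and "point" ([column, row] in pixels, amid what is visible of it).
The state is a dict: "time": time; "joint_positions": joint angles; "qvel": joint speeds; "joint_efforts": joint torques, N m; "tool_pos": TCP position; "tcp_rot": TCP orientation; "contact_force": force on the tool from outside, world axes, zero at the start; "ft_torque": the same for the moment, N m; "width": finger opening in m.
Only numpy, scipy, OpenCV 4.12 (cv2) and the standard library are available. Lean on these libraries where they do the work, as an engineer would, in place of code of your own. Each camera call takes 0.05 s, during which the arm holds its last target.

## Task

Slide the blue carriage of the pot clamp along its bed until it has pushed the pot in the clamp fully against the fixed cork jaw. Then find the one of the three coloured blocks that fits snugly in the gap between the carriage and the wooden end block, and stand it there lengthwise, about midway across and fully down on the bed, so that the carriage cannot back off. Keep every pot upright, and leave the two other pots, the brush cup and the paint jar where they are.

Things in the scene. Friction and masses are not known exactly. Their poses are not given: they have to be found in the camera images.
- clamp: pot clamp fixed to the table. Origin: under the bed's centre, at table height. Aluminium bed 110 (x) x 250 mm (y), top 12 mm above the table, with 6 mm high rails 43 to 51 mm either side of the middle. At the -y end the fixed jaw, 80 mm wide, top 72 mm above the table, its cork face at y = -90 mm. At the +y end the wooden end block. Pot and blue carriage stand between.
- slot_floor (a point): foot of the end block's face, in its middle, on the bed (clamp x 0, y +90 mm, 12 mm above the table); axes as the clamp's. The end block is 80 mm wide, top 55 mm above the table, upper edge rounded 5 mm. The gap for the coloured block runs from this point towards the clamp's -y to the carriage's back face.
- carriage (a joint): travel of the carriage (m) along the clamp's -y, towards the pot; 0 = its back touches the end block, so the value is the width of the gap; limit 0.080. About 3 N friction, stays where left. With the pot against the jaw it is 130 mm less the pot's diameter (58, 66 or 74 mm); each coloured block is 2 mm shorter than one of these gaps.
- carriage_knob (a point): middle of the upright, non-turning black knob on the carriage: 26 mm in diameter, 55 to 92 mm above the table; the point is on its axis, 75 mm above the table, 25 mm from the carriage's cork front and from its back. Carriage: blue, 50 mm long (y), 70 mm wide with a 104 mm wide foot, top 55 mm above the table, upper back edge rounded 5 mm.
- short_block (a point): yellow plastic distance block standing on the table, 56 mm long (its y axis) x 24 mm wide (its x axis) x 65 mm high; its two short bottom edges are rounded (6 mm) as a lead-in, 80 g. Point: its centre, 32.5 mm above its foot.
- middle_block (a point): green plastic distance block standing on the table, 64 mm long (its y axis) x 24 mm wide (its x axis) x 65 mm high; its two short bottom edges are rounded (6 mm) as a lead-in, 80 g. Point: its centre, 32.5 mm above its foot.
- long_block (a point): red plastic distance block standing on the table, 72 mm long (its y axis) x 24 mm wide (its x axis) x 65 mm high; its two short bottom edges are rounded (6 mm) as a lead-in, 80 g. Point: its centre, 32.5 mm above its foot.
- pot_slim_mid (a point): cream unglazed pot with a lavender band, straight body 56 mm in diameter up to 58 mm, then narrowing to a 40 mm neck; 95 mm tall, about 220 g. Point: on its axis 40 mm above its foot. z is its axis. One of the three pots stands loose in the clamp; the other two stand on a plywood board beside it.
- pot_mid_mid (a point): cream unglazed pot with a pink band, straight body 64 mm in diameter up to 58 mm, then narrowing to a 52 mm neck; 85 mm tall, about 220 g. Point: on its axis 40 mm above its foot. z is its axis. One of the three pots stands loose in the clamp; the other two stand on a plywood board beside it.
- pot_wide_mid (a point): cream unglazed pot with a grey-green band, straight body 72 mm in diameter up to 58 mm, then narrowing to a 66 mm neck; 78 mm tall, about 220 g. Point: on its axis 40 mm above its foot. z is its axis. One of the three pots stands loose in the clamp; the other two stand on a plywood board beside it.
- cup_mid (a point): bystander: grey cup of brushes, 68 mm in diameter, 90 mm high (180 mm with its brushes). Point: on its axis, 45 mm up.
- jar_mid (a point): bystander: lavender paint jar with a white cap, 52 mm in diameter, 60 mm high. Point: on its axis, 30 mm up.
There are look-alikes about, which are no part of the job. Leave any orange look-alike of the part that bears pot_slim_mid alone.

How it is judged:
By the outcome, as a careful person would: the job done as asked, in the order asked, and still so for the second after the job is handed in, with the robot touching nothing.
It also fails if it takes over 58 s, if anything falls off the work surface, if the arm or the gripper's body presses on something with over 40 N, if the wrist force passes 120 N, or if a joint passes its speed limit or range.

## Working session

There is one attempt and no reset: what is moved stays moved. The work goes in short steps, Python scripts to look and compute and a shell command to move; the robot and the scene stay as the last step left them, time stands still between calls to the robot, and variables do not carry over. Pictures are saved under pics/ and viewed, and the job is handed in when it is done.

```bash
ls; mkdir -p pics
python3 - <<'E'
from station import manip
import cv2
print(manip.get_state())
for n in ["scene","top","wrist"]:
    p=manip.camera(n)
    cv2.imwrite(f"pics/{n}0.png",p["color"][:,:,::-1])
    print(n,{k:v for k,v in p.items() if k!="color"})
E
```

```text
pics
{'time': 0.0, 'joint_positions': array([ 7.31492567e+01,  2.17385219e+01,  9.93950828e+01,  4.17353593e-05,
        5.89301646e+01, -1.90890517e+00]), 'qvel': array([ 0.04304744,  0.01361747,  0.03065211,  0.02694096,  0.00890177,
       -0.00369067]), 'joint_efforts': array([ 3.72050985e-03, -7.63713741e+01, -4.34373701e+01,  6.51784195e-02,
        4.23587055e-02, -5.03886349e-05]), 'tool_pos': array([0.18039033, 0.67595356, 0.22129272]), 'tcp_rot': array([-1.79997840e+02,  6.37328248e-02,  7.50581415e+01]), 'contact_force': array([ 0.2947065 ,  0.01674235, -0.38311483]), 'ft_torque': array([-0.01701998,  0.01850314, -0.01265721]), 'width': 0.09112588808737306}
scene {'mtx': array([[565.21000113,   0.        , 322.25141025],
       [  0.        , 565.21000113, 237.07708397],
       [  0.        ,   0.        ,   1.        ]]), 'rvec': array([ 0.80063304,  2.75758073, -0.84467684]), 'tvec': array([ 0.51335281, -0.22315056,  1.74806994]), 'shot': 1}
top {'mtx': array([[548.27023221,   0.        , 325.40928687],
       [  0.        , 548.27023221, 230.90248538],
       [  0.        ,   0.        ,   1.        ]]), 'rvec': array([ 2.10917822, -2.16095012,  0.20230785]), 'tvec': array([0.00573863, 0.61462603, 1.25905105]), 'shot': 2}
wrist {'mtx': array([[342.36549049,   0.        , 321.3495362 ],
       [  0.        , 342.36549049, 239.94146866],
       [  0.        ,   0.        ,   1.        ]]), 'mount': array([[ 9.99999277e-01,  4.67478242e-04, -1.10795570e-03,
        -4.75761638e-04],
       [-1.96032023e-04,  9.72392962e-01,  2.33349287e-01,
        -6.44809265e-02],
       [ 1.18645404e-03, -2.33348901e-01,  9.72392350e-01,
        -1.62703714e-01],
       [ 0.00000000e+00,  0.00000000e+00,  0.00000000e+00,
         1.00000000e+00]]), 'shot': 3}
```

View pics/scene0.png

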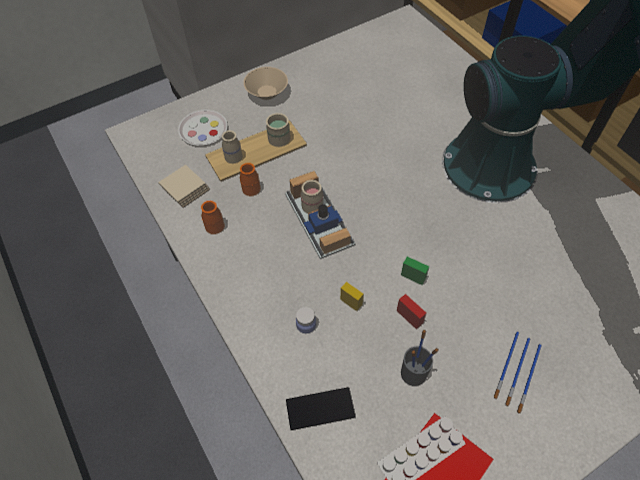

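View pics/top0.png

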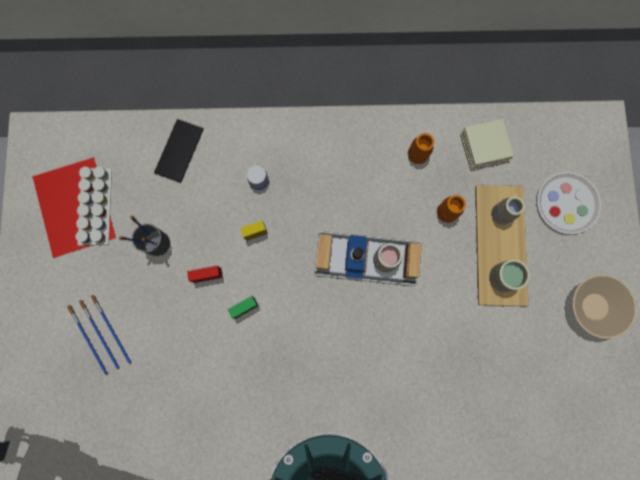

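View pics/wrist0.png

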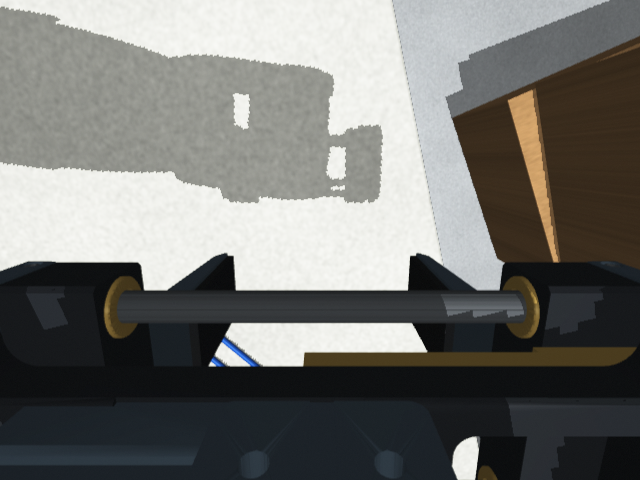

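The pot in the clamp has pink in it, and the two on the board are lavender and green. So this is the mid pot: gap 66 mm, green block (64 mm). Next I measure.

```bash
cat > h.py <<'E'
import numpy as np, cv2
from station import manip
from scipy.optimize import minimize
def Rt(p): return cv2.Rodrigues(p["rvec"])[0], p["tvec"]
def proj(p,X):
    return cv2.projectPoints(np.asarray(X,float).reshape(-1,3),p["rvec"],p["tvec"],p["mtx"],None)[0].reshape(-1,2)
def ray(p,uv,z):
    R,t=Rt(p); d=R.T@np.linalg.solve(p["mtx"],[uv[0],uv[1],1]); c=-R.T@t
    return c+d*(z-c[2])/d[2]
E
python3 - <<'E'
from h import *
S=manip.camera("scene");T=manip.camera("top")
import pickle
pickle.dump((S,T),open("st.pkl","wb"))
H=dict(clamp=.03,carriage=.055,carriage_knob=.092,short_block=.065,middle_block=.065,long_block=.065,pot_slim_mid=.095,pot_mid_mid=.085,pot_wide_mid=.078,cup_mid=.09,jar_mid=.06)
M={}
for n,h in H.items():
    for nm,p in(("S",S),("T",T)):
        r=manip.outline_of(p,n)
        for q in r[:4]:
            print(n,nm,round(q["score"],2),np.round(q["point"]),int(q["mask"].sum()),np.round(ray(p,q["point"],h),3))
        M[n,nm]=[(q["score"],q["point"],q["mask"]) for q in r[:4]]
pickle.dump(M,open("m.pkl","wb"))
im=cv2.resize(T["color"][210:310,220:540,::-1],None,fx=2.5,fy=2.5,interpolation=cv2.INTER_CUBIC)
cv2.imwrite("pics/topz.png",im)
im=cv2.resize(S["color"][110:310,210:450,::-1],None,fx=3,fy=3,interpolation=cv2.INTER_CUBIC)
cv2.imwrite("pics/scz.png",im)
E
```

```text
clamp S 0.69 [318. 223.] 2449 [ 0.569 -0.08   0.03 ]
clamp T 0.79 [358. 258.] 3898 [ 0.55  -0.086  0.03 ]
carriage S 0.84 [323. 223.] 768 [ 0.567 -0.058  0.055]
carriage T 0.94 [357. 256.] 849 [ 0.553 -0.082  0.055]
carriage T 0.38 [257. 177.] 437 [0.751 0.153 0.055]
carriage_knob S 0.79 [320. 221.] 724 [ 0.584 -0.046  0.092]
carriage_knob S 0.56 [276. 129.] 687 [ 0.513 -0.408  0.092]
carriage_knob T 0.89 [357. 258.] 865 [ 0.543 -0.079  0.092]
short_block S 0.67 [353. 294.] 404 [0.624 0.177 0.065]
short_block T 0.84 [255. 231.] 345 [0.617 0.157 0.065]
short_block T 0.26 [508. 209.] 684 [ 0.657 -0.45   0.065]
middle_block S 0.86 [413. 272.] 498 [0.458 0.208 0.065]
middle_block S 0.32 [415. 362.] 1101 [0.603 0.405 0.065]
middle_block T 0.76 [242. 306.] 304 [0.441 0.188 0.065]
long_block S 0.88 [412. 312.] 586 [0.529 0.297 0.065]
long_block T 0.73 [206. 270.] 477 [0.526 0.274 0.065]
pot_slim_mid S 0.93 [248. 183.] 567 [ 0.687 -0.265  0.095]
pot_slim_mid S 0.77 [212. 219.] 555 [ 0.828 -0.205  0.095]
pot_slim_mid S 0.59 [231. 147.] 492 [ 0.665 -0.413  0.095]
pot_slim_mid T 0.71 [508. 212.
[... 166 characters left out ...]
[310. 196.] 596 [ 0.56  -0.136  0.085]
pot_mid_mid T 0.62 [388. 258.] 721 [ 0.541 -0.153  0.085]
pot_mid_mid T 0.3 [360. 258.] 4005 [ 0.543 -0.088  0.085]
pot_wide_mid S 0.75 [276. 131.] 682 [ 0.512 -0.415  0.078]
pot_wide_mid S 0.44 [320. 223.] 669 [ 0.582 -0.047  0.078]
pot_wide_mid T 0.79 [510. 275.] 976 [ 0.496 -0.436  0.078]
cup_mid S 0.97 [415. 362.] 1081 [0.611 0.411 0.09 ]
cup_mid S 0.23 [320. 220.] 690 [ 0.582 -0.049  0.09 ]
cup_mid T 0.64 [150. 240.] 1037 [0.595 0.399 0.09 ]
cup_mid T 0.54 [510. 275.] 1050 [ 0.495 -0.432  0.09 ]
jar_mid S 0.7 [303. 321.] 473 [0.769 0.172 0.06 ]
jar_mid S 0.32 [321. 224.] 2417 [ 0.575 -0.054  0.06 ]
jar_mid T 0.74 [256. 177.] 446 [0.749 0.156 0.06 ]
```

View pics/topz.png

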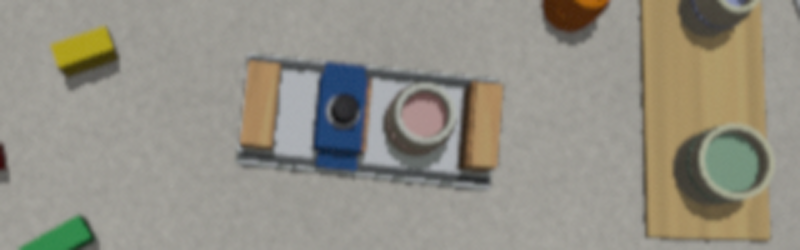

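View pics/scz.png

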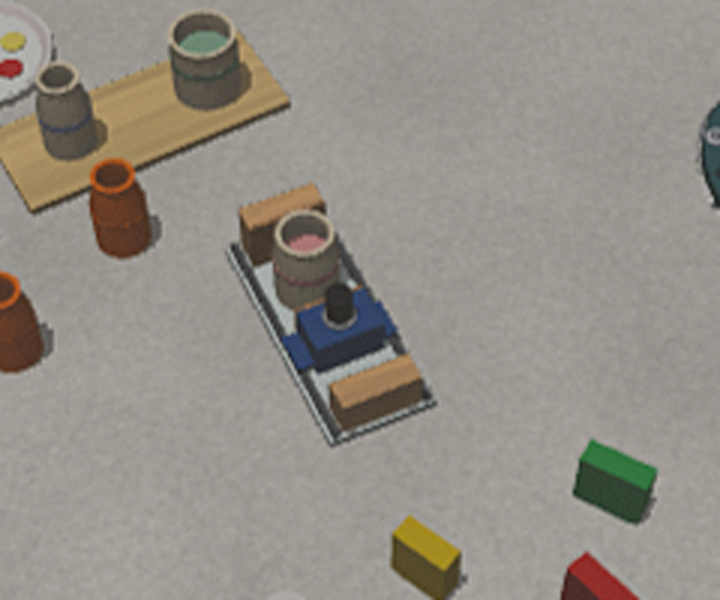

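The top crop shows end block, carriage and pink pot between end block (left) and jaw (right). In the full top picture the end block is near column 323, the jaw near 413, the green block near (242,306). I'll fit models to both views.

```bash
cat >> h.py <<'E'
def boxpts(cx,cy,sx,sy,z0,z1):
    return np.array([[cx+a*sx/2,cy+b*sy/2,z] for a in(-1,1) for b in(-1,1) for z in(z0,z1)])
def cyl(cx,cy,r,z0,z1):
    a=np.linspace(0,2*np.pi,24); return np.array([[cx+r*np.cos(t),cy+r*np.sin(t),z] for t in a for z in(z0,z1)])
def tf(P,x,y,yaw):
    c,s=np.cos(yaw),np.sin(yaw); Q=P.copy(); Q[:,0]=x+c*P[:,0]-s*P[:,1]; Q[:,1]=y+s*P[:,0]+c*P[:,1]; return Q
def render(p,parts,pose,k=4):
    m=np.zeros((480*k//1,640*k),np.uint8)
    for P in parts:
        uv=proj(p,tf(P,*pose))
        h=cv2.convexHull(((uv+0.5)*k*16-8).astype(np.int32).reshape(-1,1,2))
        cv2.fillConvexPoly(m,h,1,shift=4)
    return cv2.resize(m.astype(np.float32),(640,480),interpolation=cv2.INTER_AREA)
def fit(views,parts,pose0,step=(.01,.01,.1)):
    def c(v,vs):
        s=0
        for p,m in vs:
            r=render(p,parts,v); s+=1-np.minimum(r,m).sum()/np.maximum(r,m).sum()
        return s
    out=[]
    for vs in [views]+[[v] for v in views]:
        best=None
        p0=np.array(pose0,float)
        for _ in range(2):
            sx=np.array([p0]+[p0+np.eye(3)[i]*step[i] for i in range(3)])
            r=minimize(c,p0,args=(vs,),method="Nelder-Mead",options=dict(initial_simplex=sx,maxiter=150,xatol=1e-4,fatol=1e-4)); p0=r.x
        out.append((np.round(r.x[:2],4),round(np.degrees(r.x[2]),1),round(r.fun,3)))
    return out
E
cat > f1.py <<'E'
from h import *
import pickle
S,T=pickle.load(open("st.pkl","rb"));M=pickle.load(open("m.pkl","rb"))
for n,L,x,y,a in (("middle_block",.064,.445,.19,-60),):
    P=[boxpts(0,0,.024,L,0,.065)]
    for o in fit([(T,M[n,"T"][0][2].astype(float)),(S,M[n,"S"][0][2].astype(float))],P,(x,y,np.radians(a))): print(n,o)
def clampparts(g):
    return [boxpts(0,0,.11,.25,0,.012),boxpts(0,-.1075,.08,.035,0,.072),boxpts(0,.1075,.08,.035,0,.055),
     boxpts(0,.065-g,.07,.05,.012,.055),boxpts(0,.065-g,.104,.05,.012,.02),cyl(0,.065-g,.013,.055,.092)]
for n,f in (("T",T),("S",S)):
    v=f["color"][:,:,::-1].copy(); v[M["clamp",n][0][2]]=(0,255,0); v[M["middle_block",n][0][2]]=(255,0,255)
    v[M["carriage",n][0][2]]=(0,255,255)
    x,y=(220,210) if n=="T" else (270,150)
    cv2.imwrite(f"pics/mask{n}.png",cv2.resize(v[y:y+140,x:x+220],None,fx=3,fy=3,interpolation=0))
E
python3 f1.py; cd pics; python3 -c "
import cv2,numpy as np
cv2.imwrite('mm.png',cv2.resize(np.vstack([cv2.imread('maskT.png'),cv2.imread('maskS.png')]),None,fx=.7,fy=.7))"
```

```text
middle_block (array([0.4389, 0.1927]), np.float64(-151.6), np.float64(0.35))
middle_block (array([0.4428, 0.1883]), np.float64(-154.6), np.float64(0.211))
middle_block (array([0.4376, 0.1934]), np.float64(-153.1), np.float64(0.063))
```

View pics/mm.png

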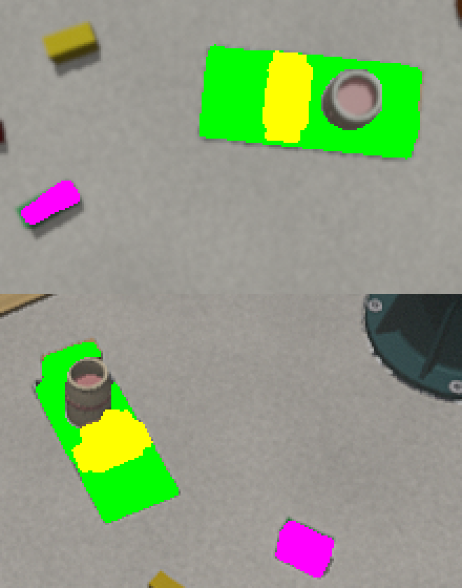

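```bash
cat > f2.py <<'E'
from h import *
import pickle
S,T=pickle.load(open("st.pkl","rb"));M=pickle.load(open("m.pkl","rb"))
def green(p):
    c=p["color"].astype(int); m=(c[...,1]>1.5*c[...,0])&(c[...,1]>1.5*c[...,2])&(c[...,1]>35)
    n,l,st,ce=cv2.connectedComponentsWithStats(m.astype(np.uint8)); return l
for nm,p in(("T",T),("S",S)):
    l=green(p); u,v=M["middle_block",nm][0][1]; k=l[int(v),int(u)]; mm=(l==k).astype(float); print(nm,k,mm.sum())
    if nm=="T": mT=mm
    else: mS=mm
for o in fit([(T,mT),(S,mS)],[boxpts(0,0,.024,.064,0,.065)],(.44,.19,.48),(.01,.01,.1)): print("green",o)
def parts(g):
    return [boxpts(0,0,.11,.25,0,.012),boxpts(0,-.1075,.08,.035,0,.072),boxpts(0,.1075,.08,.035,0,.055)],[
     boxpts(0,.065-g,.07,.05,.012,.055),boxpts(0,.065-g,.104,.05,.012,.02),cyl(0,.065-g,.013,.055,.092)]
vs=[]
for nm,p in(("T",T),("S",S)):
    pot=cv2.dilate(M["pot_mid_mid",nm][0][2].astype(np.uint8),np.ones((5,5)))
    vs.append((p,(M["clamp",nm][0][2]).astype(float),M["carriage",nm][0][2].astype(float),1-pot))
def iou(r,m,w): return 1-(np.minimum(r,m)*w).sum()/(np.maximum(r,m)*w).sum()
for sel in (vs,vs[:1],vs[1:]):
    def c(v):
        a,b=parts(v[3]); s=0
        for p,m,mc,w in sel: s+=iou(render(p,a+b,v[:3]),np.maximum(m,mc),w)+.3*iou(render(p,b,v[:3]),mc,w)
        return s
    p0=np.array([.55,-.085,-.09,.03])
    for _ in range(2):
        sx=np.vstack([p0]+[p0+np.eye(4)[i]*(.01,.01,.05,.01)[i] for i in range(4)])
        r=minimize(c,p0,method="Nelder-Mead",options=dict(initial_simplex=sx,maxiter=200)); p0=r.x
    print("clamp",np.round(r.x,4),np.degrees(r.x[2]),r.fun)
    x,y,a,g=r.x
    print(" knob",tf(np.array([[0,.065-g,.075]]),x,y,a),"slotfloor",tf(np.array([[0,.09,.012]]),x,y,a))
E
python3 f2.py
```

```text
T 1 298.0
S 0 307002.0
green (array([0.439 , 0.1924]), np.float64(23.7), np.float64(1.222))
green (array([0.4391, 0.1923]), np.float64(23.6), np.float64(0.225))
green (array([0.3464, 0.8172]), np.float64(-30.4), np.float64(0.997))
clamp [ 0.5521 -0.1077 -0.1259  0.0392] -7.2160525254659085 0.2298704253572526
 knob [[ 0.55531106 -0.08206391  0.075     ]] slotfloor [[ 0.56337051 -0.0184102   0.012     ]]
clamp [ 0.5537 -0.1098 -0.1301  0.0374] -7.455208956277179 0.08588900004933775
 knob [[ 0.55732603 -0.08251195  0.075     ]] slotfloor [[ 0.56542737 -0.02060226  0.012     ]]
clamp [ 0.5498 -0.107  -0.1327  0.0379] -7.600752654133918 0.09305305906819225
 knob [[ 0.55337715 -0.08013412  0.075     ]] slotfloor [[ 0.56169714 -0.01778493  0.012     ]]
```

```bash
cat >> h.py <<'E'
from scipy.spatial.transform import Rotation as Rn
def goal(pos,yaw):
    s=manip.get_state(); R=Rn.from_euler("xyz",s["tcp_rot"],degrees=True); G=Rn.from_euler("xyz",[180,0,yaw],degrees=True)
    d=R.inv().apply(np.array(pos)-s["tool_pos"])/.6
    w=np.degrees((R.inv()*G).as_rotvec())/45
    print("t",round(s["time"],2),"pos",np.round(s["tool_pos"],4),"rot",np.round(s["tcp_rot"],2),"w",round(s["width"],4),"F",np.round(s["contact_force"],1),"\n row:",np.round(d,4),np.round(w,4))
E
python3 -c "
from h import *
goal([.555,-.082,.20],-7.4)"
```

```text
t 1.35 pos [0.1805 0.6763 0.2219] rot [180.    -0.    75.06] w 0.0914 F [-0.7 -0.  -0. ] 
 row: [-1.0602  0.9289  0.0366] [ 0.     -0.      1.8324]
```

```bash
python3 -m pendant '[[-0.8,0.7,0.03,0,0,0.8,0],[-0.8,0.7,0.03,0,0,0.8,0],[-0.8,0.7,0.03,0,0,0.8,0],[-0.8,0.7,0.03,0,0,0.8,0],[-0.8,0.7,0.03,0,0,0.8,0]]'; python3 -c "
from h import *
goal([.555,-.082,.20],-7.4)"
```

```text
time: 1.77
tool_pos: [0.2729, 0.4878, 0.216]
tcp_rot: [-180.0, -0.0, 38.9]
contact_force: [0.3, 1.5, -0.6]
width: 0.0913
t 1.77 pos [0.2729 0.4878 0.216 ] rot [-1.800e+02 -1.000e-02  3.892e+01] w 0.0913 F [ 0.3  1.5 -0.6] 
 row: [-0.2309  1.0342  0.0266] [-1.0000e-04 -2.0000e-04  1.0293e+00]
```

```bash
python3 -m pendant '[[-0.22,0.99,0.025,0,0,1,0],[-0.22,0.99,0.025,0,0,1,0],[-0.22,0.99,0.025,0,0,1,0],[-0.22,0.99,0.025,0,0,1,0],[-0.22,0.99,0.025,0,0,1,0]]'; python3 -c "
from h import *
goal([.555,-.082,.20],-7.4)"
```

```text
time: 2.18
tool_pos: [0.3655, 0.3012, 0.2111]
tcp_rot: [-180.0, -0.0, 3.1]
contact_force: [2.2, 0.0, -0.5]
width: 0.0909
t 2.18 pos [0.3655 0.3012 0.2111] rot [-1.7997e+02 -4.0000e-02  3.1000e+00] w 0.0909 F [ 2.2  0.  -0.5] 
 row: [0.2808 0.6548 0.0184] [-0.0007 -0.0008  0.2334]
```

```bash
python3 -m pendant '[[0.281,0.655,0.018,0,0,0.233,0],[0.281,0.655,0.018,0,0,0.233,0],[0.281,0.655,0.018,0,0,0.233,0],[0.281,0.655,0.018,0,0,0.233,0],[0.281,0.655,0.018,0,0,0.233,0]]'>/dev/null; python3 -c "
from h import *
goal([.555,-.082,.20],-7.4)"
```

```text
t 2.6 pos [0.4578 0.1142 0.2061] rot [-1.7995e+02 -8.0000e-02 -7.3800e+00] w 0.0913 F [0.9 0.8 0.3] 
 row: [0.2026 0.3034 0.0102] [-0.0011 -0.0018  0.0003]
```

```bash
cat >> h.py <<'E'
def wrist(fn):
    import pickle
    s=manip.get_state(); p=manip.camera("wrist")
    B=np.eye(4); B[:3,:3]=Rn.from_euler("xyz",s["tcp_rot"],degrees=True).as_matrix(); B[:3,3]=s["tool_pos"]
    C=np.linalg.inv(B@p["mount"]); p["rvec"]=cv2.Rodrigues(C[:3,:3])[0].ravel(); p["tvec"]=C[:3,3]
    cv2.imwrite(fn,p["color"][:,:,::-1]); pickle.dump(p,open(fn[:-4]+".pkl","wb")); return p
E
python3 -c "
from h import *
p=wrist('pics/w1.png')
r=manip.outline_of(p,'middle_block')
print([(q['score'],q['point'],q['mask'].sum()) for q in r])
m=r[0]['mask']
import numpy as np
np.save('gm.npy',m)
for o in fit([(p,m.astype(float))],[boxpts(0,0,.024,.064,0,.065)],(.44,.19,.48)): print(o)
"
```

```text
[(0.88, [287.8, 145.7], np.int64(2302))]
(array([0.4391, 0.1907]), np.float64(28.3), np.float64(0.028))
(array([0.4391, 0.1907]), np.float64(28.3), np.float64(0.028))
```

View pics/w1.png

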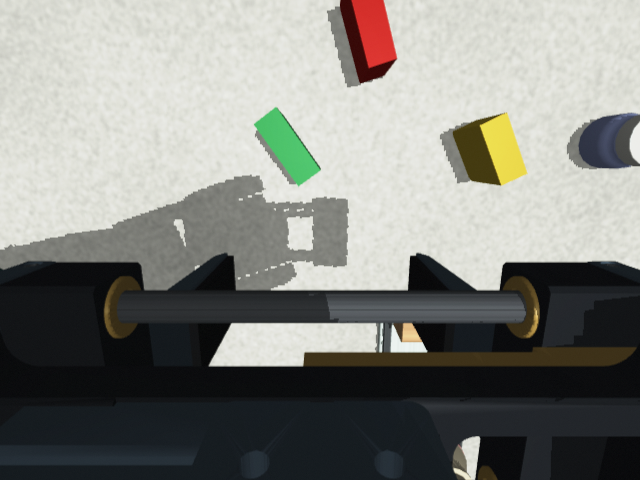

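The wrist picture shows the green block at (288,146), clear of its neighbours. The fit is good: IoU 0.97, at (0.439, 0.191), yaw 28.3. Now the clamp.

```bash
python3 -m pendant '[[0.19,0.4,0.01,0,0,0,0],[0.19,0.4,0.01,0,0,0,0],[0.19,0.4,0.01,0,0,0,0],[0.19,0.4,0.01,0,0,0,0],[0.19,0.4,0.01,0,0,0,0]]'>/dev/null;python3 -m pendant '[[0.03,0.08,0,0,0,0,0],[0.03,0.08,0,0,0,0,0],[0.03,0.08,0,0,0,0,0],[0.03,0.08,0,0,0,0,0],[0.03,0.08,0,0,0,0,0]]'; python3 -c "
from h import *
p=wrist('pics/w2.png')
for n in('carriage','clamp'):
  r=manip.outline_of(p,n)
  print([(q['score'],q['point'],q['mask'].sum()) for q in r])
  np.save(n+'.npy',r[0]['mask'])
"
```

```text
time: 3.53
tool_pos: [0.5326, -0.1322, 0.2014]
tcp_rot: [-180.0, -0.1, -7.6]
contact_force: [-0.2, 0.1, -0.0]
width: 0.0911
[(0.6, [338.0, 171.6], np.int64(5705))]
[(0.77, [335.0, 149.9], np.int64(21184))]
```

View pics/w2.png

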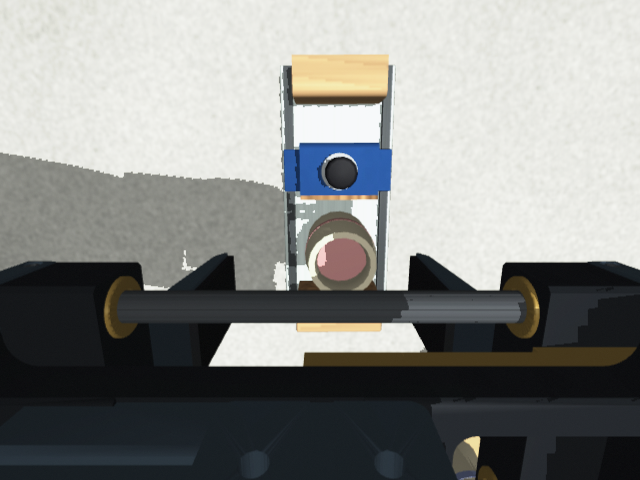

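```bash
cat > f3.py <<'E'
from h import *
import pickle,sys
p=pickle.load(open(sys.argv[1],"rb")); rmax=int(sys.argv[2])
mc=np.load("carriage.npy").astype(float); m=np.maximum(np.load("clamp.npy"),mc)
w=np.zeros((480,640)); w[:rmax]=1
def parts(g):
    return [boxpts(0,0,.11,.25,0,.012),boxpts(0,.1075,.08,.035,0,.055)],[
     boxpts(0,.065-g,.07,.05,.012,.055),boxpts(0,.065-g,.104,.05,.012,.02),cyl(0,.065-g,.013,.055,.092)]
def iou(r,m,w): return 1-(np.minimum(r,m)*w).sum()/(np.maximum(r,m)*w).sum()
def c(v):
    a,b=parts(v[3]); return iou(render(p,a+b,v[:3],2),m,w)+iou(render(p,b,v[:3],2),mc,w+0*w)
p0=np.array([.552,-.108,-.13,float(sys.argv[3])])
for _ in range(3):
    sx=np.vstack([p0]+[p0+np.eye(4)[i]*(.008,.008,.05,.008)[i] for i in range(4)])
    r=minimize(c,p0,method="Nelder-Mead",options=dict(initial_simplex=sx,maxiter=150)); p0=r.x
x,y,a,g=r.x
print("clamp",np.round(r.x,4),np.degrees(a),r.fun)
print(" knob",tf(np.array([[0,.065-g,.075]]),x,y,a),"slotfloor",tf(np.array([[0,.09,.012]]),x,y,a),"gapmid66",tf(np.array([[0,.057,.012]]),x,y,a))
P,q=parts(g)
v=p["color"][:,:,::-1].copy()
for X in P+q:
    h=cv2.convexHull(proj(p,tf(X,x,y,a)).astype(np.int32).reshape(-1,1,2)); cv2.polylines(v,[h],True,(0,0,255),1)
cv2.imwrite("pics/"+sys.argv[4],cv2.resize(v[20:300,220:460],None,fx=2,fy=2))
goal([.555,-.082,.20],-7.4)
E
python3 f3.py pics/w2.pkl 195 .039 w2f.png
```

```text
clamp [ 0.552  -0.112  -0.1319  0.0348] -7.555832023376029 0.06554677952577259
 knob [[ 0.55600499 -0.08200153  0.075     ]] slotfloor [[ 0.56386637 -0.02273475  0.012     ]] gapmid66 [[ 0.55952713 -0.05544822  0.012     ]]
t 3.68 pos [ 0.5328 -0.1322  0.2017] rot [-1.7997e+02 -1.2000e-01 -7.5600e+00] w 0.0912 F [0.  0.6 0.3] 
 row: [ 0.0257 -0.0878  0.0029] [-0.0007 -0.0027 -0.0035]
```

View pics/w2f.png

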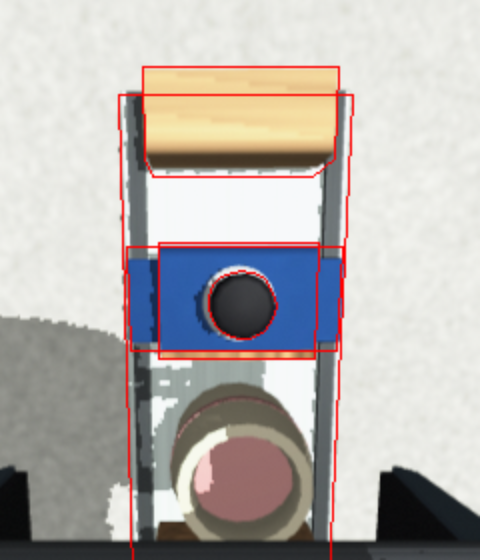

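```bash
sed -i 's/boxpts(0,.1075,.08,.035,0,.055)\],/boxpts(0,.1075,.08,.035,.012,.055)],/' f3.py; python3 f3.py pics/w2.pkl 195 .039 w2g.png; python3 -c "
from h import *
goal([.556,-.082,.12],-7.5)"
```

```text
clamp [ 0.552  -0.112  -0.1319  0.0348] -7.555832023376029 0.06554677952577259
 knob [[ 0.55600499 -0.08200153  0.075     ]] slotfloor [[ 0.56386637 -0.02273475  0.012     ]] gapmid66 [[ 0.55952713 -0.05544822  0.012     ]]
t 3.68 pos [ 0.5328 -0.1322  0.2017] rot [-1.7997e+02 -1.2000e-01 -7.5600e+00] w 0.0912 F [0.  0.6 0.3] 
 row: [ 0.0257 -0.0878  0.0029] [-0.0007 -0.0027 -0.0035]
t 3.68 pos [ 0.5328 -0.1322  0.2017] rot [-1.7997e+02 -1.2000e-01 -7.5600e+00] w 0.0912 F [0.  0.6 0.3] 
 row: [ 0.0271 -0.0879  0.1363] [-0.0007 -0.0027 -0.0012]
```

View pics/w2g.png

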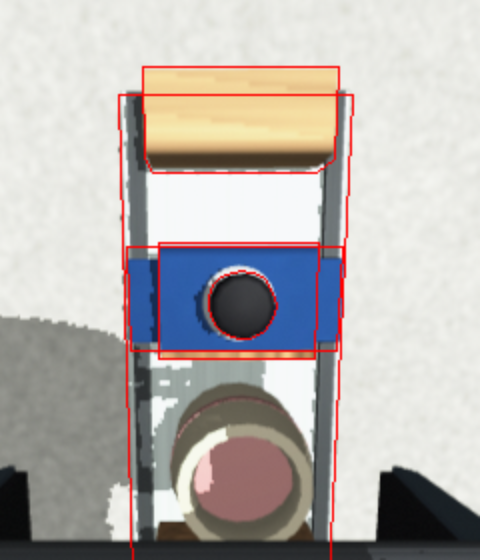

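```bash
python3 -m pendant '[[0.027,-0.088,0.06,0,0,0,0],[0.027,-0.088,0.1,0,0,0,0],[0.027,-0.088,0.136,0,0,0,0],[0.027,-0.088,0.136,0,0,0,0],[0.027,-0.088,0.136,0,0,0,0]]' >/dev/null; python3 -c "
from h import *
goal([.556,-.082,.070],-7.5)"
```

```text
t 4.1 pos [ 0.5553 -0.0811  0.1198] rot [-1.7996e+02  1.0000e-02 -7.4800e+00] w 0.0909 F [0.2 0.3 1.1] 
 row: [0.0014 0.0013 0.0829] [-0.0009  0.0002  0.0005]
```

```bash
python3 -m pendant '[[0.001,0.001,0.04,0,0,0,0],[0.001,0.001,0.083,0,0,0,0],[0.001,0.001,0.083,0,0,0,0],[0.001,0.001,0.083,0,0,0,0.3],[0.001,0.001,0.083,0,0,0,1]]' 12 ; python3 -m pendant '[[0,0,0,0,0,0,1],[0,0,0,0,0,0,1],[0,0,0,0,0,0,1],[0,0,0,0,0,0,1],[0,0,0,0,0,0,1]]' 12 ;python3 -c "
from h import *
goal([.556,-.082,.070],-7.5)"
```

```text
time: 4.52
tool_pos: [0.5568, -0.0822, 0.0721]
tcp_rot: [-180.0, -0.1, -7.5]
contact_force: [0.0, -0.1, 0.5]
width: 0.0805
time: 4.93
tool_pos: [0.5569, -0.0822, 0.0724]
tcp_rot: [-180.0, -0.1, -7.5]
contact_force: [-0.3, 0.1, 0.4]
width: 0.0474
t 4.93 pos [ 0.5569 -0.0822  0.0724] rot [-1.7997e+02 -1.3000e-01 -7.5000e+00] w 0.0474 F [-0.3  0.1  0.4] 
 row: [-0.0016 -0.0001  0.004 ] [-0.0007 -0.0029  0.0001]
```

```bash
python3 -m pendant '[[0,0,0,0,0,0,1],[0,0,0,0,0,0,1],[0,0,0,0,0,0,1],[0,0,0,0,0,0,1],[0,0,0,0,0,0,1]]' 12
```

```text
time: 5.35
tool_pos: [0.5552, -0.0819, 0.072]
tcp_rot: [-180.0, 0.1, -7.5]
contact_force: [-9.9, 1.0, 9.2]
width: 0.0256
```

```bash
python3 -m pendant '[[0,0.007,0,0,0,0,1],[0,0.014,0,0,0,0,1],[0,0.021,0,0,0,0,1],[0,0.028,0,0,0,0,1],[0,0.033,0,0,0,0,1]]' 12
```

```text
time: 5.77
tool_pos: [0.5525, -0.102, 0.072]
tcp_rot: [-180.0, 0.1, -7.5]
contact_force: [-1.6, 5.0, 4.7]
width: 0.0256
```

```bash
python3 -m pendant '[[0,0.002,0,0,0,0,1],[0,0.004,0,0,0,0,1],[0,0.006,0,0,0,0,1],[0,0.008,0,0,0,0,1],[0,0.008,0,0,0,0,1]]' 12
```

```text
time: 6.18
tool_pos: [0.5519, -0.1068, 0.0721]
tcp_rot: [-180.0, 0.1, -7.5]
contact_force: [-1.6, 2.2, 4.8]
width: 0.0256
```

```bash
python3 -m pendant '[[0,0.001,0,0,0,0,1],[0,0.002,0,0,0,0,1],[0,0.003,0,0,0,0,1],[0,0.004,0,0,0,0,1],[0,0.004,0,0,0,0,1]]' 20
```

```text
time: 6.6
tool_pos: [0.5516, -0.1093, 0.0721]
tcp_rot: [-180.0, 0.1, -7.5]
contact_force: [-1.0, 3.9, 5.7]
width: 0.0259
```

```bash
python3 -m pendant '[[0,0.001,0,0,0,0,1],[0,0.002,0,0,0,0,1],[0,0.003,0,0,0,0,1],[0,0.004,0,0,0,0,1],[0,0.004,0,0,0,0,1]]' 20
```

```text
time: 7.02
tool_pos: [0.5514, -0.1106, 0.0721]
tcp_rot: [-179.9, 0.1, -7.5]
contact_force: [1.1, 19.9, 4.1]
width: 0.0256
```

```bash
python3 -m pendant '[[0,0.001,0,0,0,0,1],[0,0.002,0,0,0,0,1],[0,0.003,0,0,0,0,1],[0,0.004,0,0,0,0,1],[0,0.004,0,0,0,0,1]]' 20
```

```text
time: 7.43
tool_pos: [0.5513, -0.1114, 0.072]
tcp_rot: [-179.7, 0.1, -7.6]
contact_force: [3.7, 25.4, 4.3]
width: 0.0256
```

The force jumps to 20–25 N after about 29 mm of travel, as expected with the pot against the jaw. Release and rise.

```bash
python3 -m pendant '[[0,0,0,0,0,0,0],[0,0,0,0,0,0,0],[0,0,0,0,0,0,0],[0,0,0,0,0,0,0],[0,0,0,0,0,0,0]]' 20; python3 -m pendant '[[0,0,-0.04,0,0,0,0],[0,0,-0.1,0,0,0,0],[0,0,-0.16,0,0,0,0],[0,0,-0.22,0,0,0,0],[0,0,-0.22,0,0,0,0]]';python3 -c "
from h import *
goal([.545,-.145,.2],-7.5)"
```

```text
time: 7.85
tool_pos: [0.5513, -0.1117, 0.0719]
tcp_rot: [-179.7, 0.1, -7.6]
contact_force: [-0.0, 0.9, -0.6]
width: 0.0562
time: 8.27
tool_pos: [0.5545, -0.1133, 0.2106]
tcp_rot: [-179.8, -0.4, -7.6]
contact_force: [0.8, -0.4, 1.4]
width: 0.0891
t 8.27 pos [ 0.5545 -0.1133  0.2106] rot [-179.81   -0.4    -7.62] w 0.0891 F [ 0.8 -0.4  1.4] 
 row: [-0.0089  0.0546  0.0175] [-0.0043 -0.0088 -0.0027]
```

```bash
python3 -m pendant '[[-0.01,0.05,0,0,0,0,0],[-0.01,0.09,0,0,0,0,0],[-0.01,0.09,0,0,0,0,0],[-0.01,0.09,0,0,0,0,0],[-0.01,0.09,0,0,0,0,0]]' >/dev/null; python3 -c "
from h import *
p=wrist('pics/w3.png')
for n in('carriage','clamp'):
  r=manip.outline_of(p,n)
  print([(q['score'],q['point'],q['mask'].sum()) for q in r])
  np.save(n+'.npy',r[0]['mask'])
"; python3 f3.py pics/w3.pkl 185 .066 w3f.png
```

```text
[(0.82, [322.2, 167.7], np.int64(5478))]
[(0.65, [322.6, 124.9], np.int64(24592))]
clamp [ 0.5523 -0.1122 -0.1286  0.0633] -7.370140173452768 0.051726103964489956
 knob [[ 0.55250663 -0.11055921  0.075     ]] slotfloor [[ 0.56383304 -0.02299344  0.012     ]] gapmid66 [[ 0.55959984 -0.0557208   0.012     ]]
t 8.83 pos [ 0.5415 -0.1654  0.2101] rot [-179.8    -0.38   -7.58] w 0.0915 F [-0.7  0.5 -0.6] 
 row: [ 0.0039 -0.1406  0.0174] [-0.0044 -0.0084 -0.004 ]
```

View pics/w3f.png

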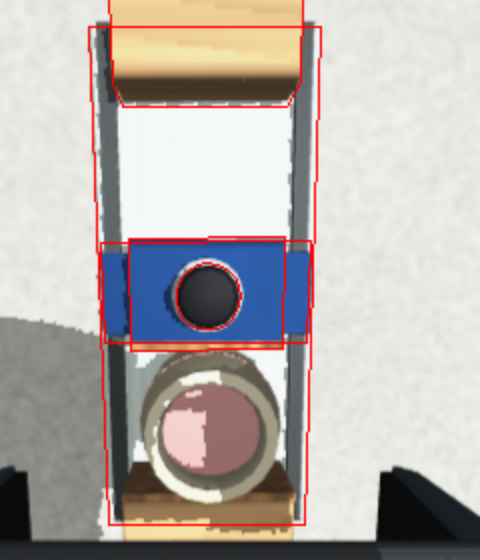

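The picture shows the pot upright, touching both jaw and carriage. The carriage is at 64–66 mm, consistent with the mid pot. Now the green block.

```bash
python3 -c "
from h import *
goal([.439,.191,.16],28.3)"
```

```text
t 8.83 pos [ 0.5415 -0.1654  0.2101] rot [-179.8    -0.38   -7.58] w 0.0915 F [-0.7  0.5 -0.6] 
 row: [-0.2482 -0.5659  0.0839] [-0.0017 -0.0095 -0.7973]
```

```bash
python3 -m pendant '[[-0.248,-0.566,0,0,0,-0.797,0],[-0.248,-0.566,0,0,0,-0.797,0],[-0.248,-0.566,0.02,0,0,-0.797,0],[-0.248,-0.566,0.05,0,0,-0.797,0],[-0.248,-0.566,0.08,0,0,-0.797,0]]'>/dev/null; python3 -c "
from h import *
goal([.439,.191,.12],28.3)"
```

```text
t 9.25 pos [0.4838 0.0352 0.1961] rot [179.9   -0.5   28.56] w 0.0911 F [0.8 0.1 0.4] 
 row: [ 0.0575 -0.2639  0.1269] [ 0.0021 -0.0111  0.0057]
```

```bash
python3 -m pendant '[[0.058,-0.264,0.02,0,-0.011,0,0],[0.058,-0.264,0.06,0,-0.011,0,0],[0.058,-0.264,0.1,0,-0.011,0,0],[0.058,-0.264,0.127,0,-0.011,0,0],[0.058,-0.264,0.127,0,-0.011,0,0]]'>/dev/null; python3 -c "
from h import *
goal([.439,.191,.037],28.3)"
```

```text
t 9.67 pos [0.437  0.194  0.1179] rot [1.7993e+02 7.0000e-02 2.8710e+01] w 0.0911 F [-0.2 -0.7  0.3] 
 row: [0.0007 0.0057 0.1348] [0.0016 0.0016 0.0091]
```

```bash
python3 -m pendant '[[0.0007,0.005,0.05,0,0,0.009,0],[0.0007,0.005,0.1,0,0,0.009,0],[0.0007,0.005,0.135,0,0,0.009,0],[0.0007,0.005,0.135,0,0,0.009,0],[0.0007,0.005,0.135,0,0,0.009,0]]'; python3 -c "
from h import *
goal([.439,.191,.037],28.3)"
```

```text
time: 10.08
tool_pos: [0.438, 0.1916, 0.0364]
tcp_rot: [179.9, 0.2, 28.3]
contact_force: [0.5, -0.0, 0.3]
width: 0.091
t 10.08 pos [0.438  0.1916 0.0364] rot [179.94   0.2   28.34] w 0.091 F [ 0.5 -0.   0.3] 
 row: [ 0.001   0.0016 -0.0009] [0.0013 0.0045 0.001 ]
```

```bash
for i in 1 2 3; do echo; done; python3 -m pendant '[[0.001,0.001,0,0,0,0,1],[0.001,0.001,0,0,0,0,1],[0.001,0.001,0,0,0,0,1],[0.001,0.001,0,0,0,0,1],[0.001,0.001,0,0,0,0,1]]' 20 >/dev/null; python3 -m pendant '[[0,0,0,0,0,0,1],[0,0,0,0,0,0,1],[0,0,0,0,0,0,1],[0,0,0,0,0,0,1],[0,0,0,0,0,0,1]]' 20 >/dev/null;  python3 -m pendant '[[0,0,0,0,0,0,1],[0,0,0,0,0,0,1],[0,0,0,0,0,0,1],[0,0,0,0,0,0,1],[0,0,0,0,0,0,1]]' 20
```

```text
time: 11.33
tool_pos: [0.4392, 0.1914, 0.0371]
tcp_rot: [179.9, 0.1, 28.3]
contact_force: [-0.6, 0.3, -0.3]
width: 0.0243
```

```bash
python3 -m pendant '[[0,0,-0.03,0,0,0,1],[0,0,-0.08,0,0,0,1],[0,0,-0.13,0,0,0,1],[0,0,-0.16,0,0,0,1],[0,0,-0.16,0,0,0,1]]' 20; python3 -c "
from h import *
goal([.560,-.0535,.13],-7.5)"
```

```text
time: 11.75
tool_pos: [0.4413, 0.1923, 0.1365]
tcp_rot: [179.9, -0.2, 28.3]
contact_force: [1.5, 1.1, 0.2]
width: 0.024
t 11.75 pos [0.4413 0.1923 0.1365] rot [ 1.799e+02 -1.700e-01  2.833e+01] w 0.024 F [1.5 1.1 0.2] 
 row: [-0.0203  0.4545  0.0117] [ 0.0011 -0.0043  0.7963]
```

```bash
python3 -m pendant '[[-0.02,0.455,0.01,0,0,0.796,1],[-0.02,0.455,0.01,0,0,0.796,1],[-0.02,0.455,0.01,0,0,0.796,1],[-0.02,0.455,0.01,0,0,0.796,1],[-0.02,0.455,0.01,0,0,0.796,1]]' 20 >/dev/null; python3 -c "
from h import *
goal([.560,-.0535,.125],-7.5)"
```

```text
t 12.17 pos [0.5316 0.0028 0.1306] rot [-1.7999e+02 -1.5000e-01 -7.8200e+00] w 0.0238 F [ 0.6  0.5 -1. ] 
 row: [0.0597 0.0865 0.0094] [-0.0002 -0.0033 -0.007 ]
```

```bash
python3 -m pendant '[[0.03,0.05,0,0,0,0,1],[0.06,0.086,0.005,0,0,-0.007,1],[0.06,0.086,0.009,0,0,-0.007,1],[0.06,0.086,0.009,0,0,-0.007,1],[0.06,0.086,0.009,0,0,-0.007,1]]' 20 >/dev/null; python3 -c "
from h import *
goal([.560,-.0535,.090],-7.5)
p=wrist('pics/w4.png')
S=manip.camera('scene'); T=manip.camera('top')
import pickle; pickle.dump((S,T),open('st2.pkl','wb'))
a=cv2.resize(S['color'][150:270,270:390,::-1],None,fx=4,fy=4,interpolation=2)
cv2.imwrite('pics/s4.png',a)
"
```

```text
t 12.58 pos [ 0.5593 -0.0529  0.1242] rot [-1.7998e+02 -4.0000e-02 -7.5300e+00] w 0.0243 F [-0.2  0.4 -1. ] 
 row: [0.0013 0.0009 0.057 ] [-0.0004 -0.001  -0.0006]
```

View pics/w4.png

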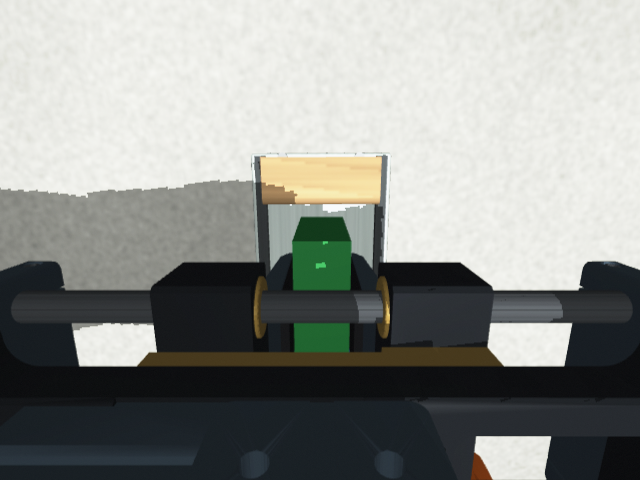

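View pics/s4.png

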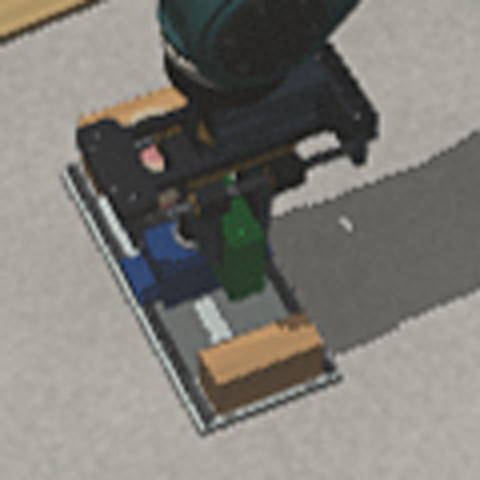

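```bash
python3 -c "
from h import *
import pickle
p=pickle.load(open('pics/w4.pkl','rb'))
c,s=np.cos(np.radians(-7.5)),np.sin(np.radians(-7.5))
for n,uv,z in (('blk top front L',(293,240),.152),('R',(351,240),.152),('blk bottom front (round 6mm)',(322,217),.087),('endblk top far L',(262,157),.055),('far R',(381,157),.055),('near L',(262,203),.05),('near R',(381,203),.05)):
    X=ray(p,uv,z); d=X[:2]-[.5593,-.0529]; print(n,np.round(X,4),'clampaxes rel TCP',np.round([c*d[0]+s*d[1],-s*d[0]+c*d[1]],4))
im=cv2.resize(p['color'][140:260,240:400,::-1],None,fx=5,fy=5,interpolation=2); cv2.imwrite('pics/w4z.png',im)
"
```

```text
blk top front L [ 0.5527 -0.0197  0.152 ] clampaxes rel TCP [-0.0109  0.0321]
R [ 0.576  -0.0228  0.152 ] clampaxes rel TCP [0.0126 0.032 ]
blk bottom front (round 6mm) [ 0.5643 -0.0229  0.087 ] clampaxes rel TCP [0.001  0.0304]
endblk top far L [0.5297 0.0165 0.055 ] clampaxes rel TCP [-0.0384  0.0649]
far R [0.6074 0.0062 0.055 ] clampaxes rel TCP [0.04   0.0649]
near L [ 0.5236 -0.014   0.05  ] clampaxes rel TCP [-0.0405  0.0339]
near R [ 0.6055 -0.0248  0.05  ] clampaxes rel TCP [0.0421 0.0339]
```

View pics/w4z.png

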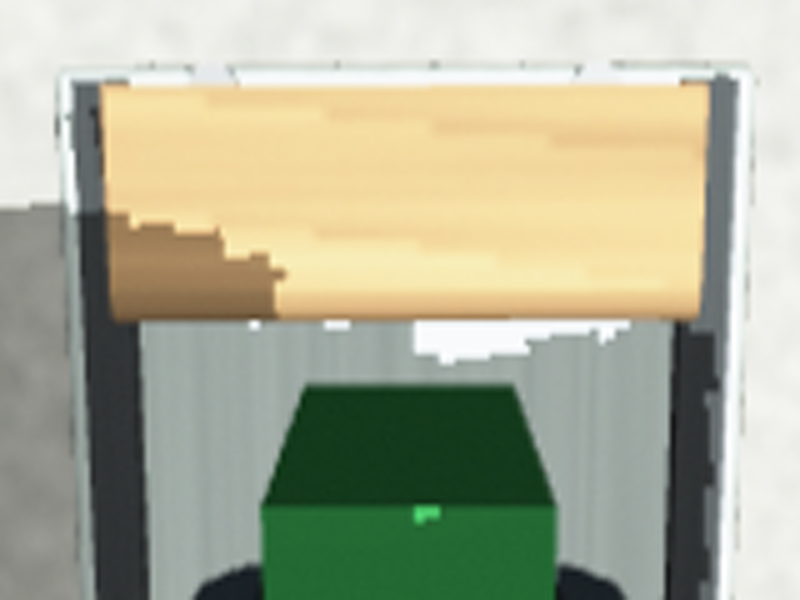

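Block and end block are aligned: lateral centres agree within 1 mm and the front clearance is about 2 mm. Insert.

```bash
python3 -m pendant '[[0,0,0.02,0,0,0,1],[0,0,0.04,0,0,0,1],[0,0,0.05,0,0,0,1],[0,0,0.06,0,0,0,1],[0,0,0.07,0,0,0,1]]' 20
```

```text
time: 13.15
tool_pos: [0.5595, -0.0521, 0.082]
tcp_rot: [-180.0, -0.1, -7.4]
contact_force: [0.2, 0.1, -0.6]
width: 0.0238
```

```bash
python3 -c "
from h import *
goal([.5593,-.0529,.050],-7.5)"
```

```text
t 13.15 pos [ 0.5595 -0.0521  0.082 ] rot [-1.7999e+02 -7.0000e-02 -7.4300e+00] w 0.0238 F [ 0.2  0.1 -0.6] 
 row: [-0.0002  0.0013  0.0533] [-0.0003 -0.0017  0.0017]
```

```bash
python3 -m pendant '[[0,0.001,0.008,0,0,0,1],[0,0.001,0.016,0,0,0,1],[0,0.001,0.024,0,0,0,1],[0,0.001,0.03,0,0,0,1],[0,0.001,0.034,0,0,0,1]]' 20
```

```text
time: 13.57
tool_pos: [0.5594, -0.0527, 0.0612]
tcp_rot: [-180.0, -0.1, -7.4]
contact_force: [0.3, -0.5, 0.3]
width: 0.0239
```

```bash
python3 -m pendant '[[0,0,0.005,0,0,0,1],[0,0,0.01,0,0,0,1],[0,0,0.015,0,0,0,1],[0,0,0.019,0,0,0,1],[0,0,0.021,0,0,0,1]]' 20
```

```text
time: 13.98
tool_pos: [0.5594, -0.0527, 0.0488]
tcp_rot: [-180.0, -0.0, -7.4]
contact_force: [-8.6, 1.8, 28.0]
width: 0.0238
```

```bash
python3 -m pendant '[[0,0,0.001,0,0,0,1],[0,0,0.002,0,0,0,1],[0,0,0.003,0,0,0,1],[0,0,0.003,0,0,0,1],[0,0,0.003,0,0,0,1]]' 20
```

```text
time: 14.4
tool_pos: [0.5594, -0.0527, 0.0481]
tcp_rot: [-180.0, -0.0, -7.4]
contact_force: [-9.4, 1.0, 24.6]
width: 0.0239
```

It is on the bed: the foot is at about 12 mm with 25 N up. Release and retreat.

```bash
python3 -m pendant '[[0,0,-0.002,0,0,0,0.6],[0,0,-0.002,0,0,0,0.5],[0,0,-0.002,0,0,0,0.5],[0,0,-0.002,0,0,0,0.5],[0,0,-0.002,0,0,0,0.5]]' 20; python3 -m pendant '[[0,0,-0.03,0,0,0,0.5],[0,0,-0.08,0,0,0,0.5],[0,0,-0.15,0,0,0,0.5],[0,0,-0.22,0,0,0,0.5],[0,0,-0.25,0,0,0,0.5]]';python3 -m pendant '[[0,0.06,-0.03,0,0,0,0],[0,0.1,-0.03,0,0,0,0],[0,0.17,-0.03,0,0,0,0],[0,0.17,-0.03,0,0,0,0],[0,0.17,-0.03,0,0,0,0]]'; python3 -c "
from h import *
p=wrist('pics/w5.png')
for n in('carriage','clamp'):
  r=manip.outline_of(p,n)
  print([(q['score'],q['point'],q['mask'].sum()) for q in r])
r=manip.outline_of(p,'middle_block')[0]; print(r['score'])
for o in fit([(p,r['mask'].astype(float))],[boxpts(0,0,.024,.064,.012,.077)],(.56,-.053,-.13)): print(o)
S=manip.camera('scene')
cv2.imwrite('pics/s5.png',S['color'][:,:,::-1])
"
```

```text
time: 14.82
tool_pos: [0.5594, -0.0527, 0.0492]
tcp_rot: [-180.0, 0.0, -7.4]
contact_force: [-0.2, -0.4, -0.4]
width: 0.0457
time: 15.23
tool_pos: [0.561, -0.0529, 0.2039]
tcp_rot: [-180.0, -0.3, -7.4]
contact_force: [1.5, 0.1, 0.3]
width: 0.0458
time: 15.65
tool_pos: [0.5474, -0.1555, 0.2218]
tcp_rot: [-180.0, -0.3, -7.6]
contact_force: [0.3, 0.7, -0.8]
width: 0.0761
[(0.63, [317.3, 177.7], np.int64(5075))]
[(0.81, [318.2, 149.3], np.int64(20078))]
0.9
(array([ 0.5601, -0.0531]), np.float64(-8.2), np.float64(0.043))
(array([ 0.5601, -0.0531]), np.float64(-8.2), np.float64(0.043))
```

View pics/w5.png

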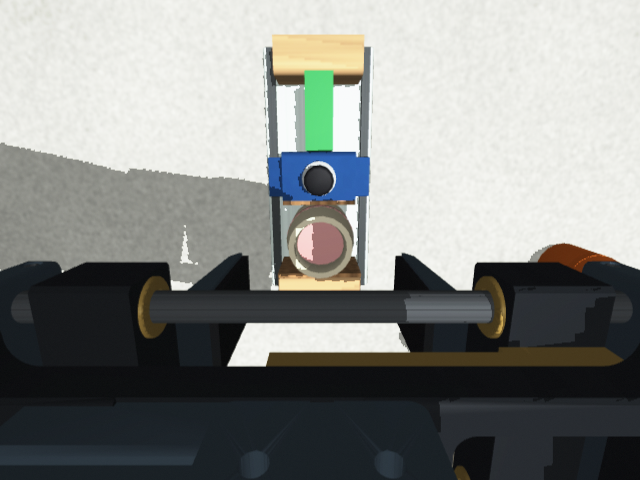

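View pics/s5.png

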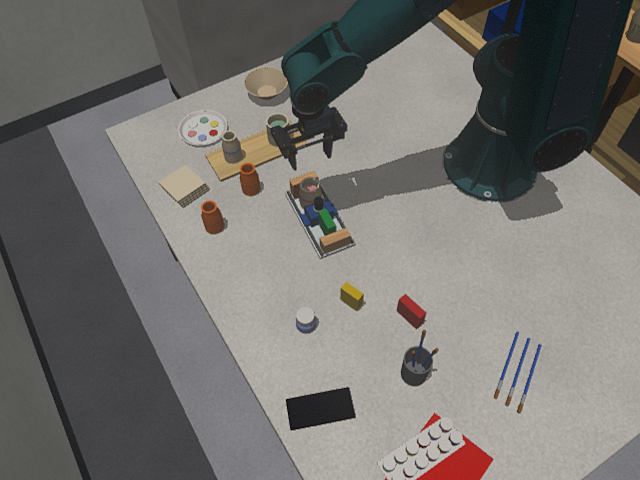

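The wrist picture shows the green block (318,110) lengthwise between end block and carriage. The pot (320,243) is upright, between carriage and jaw, and everything else is where it was. Hand in.

```bash
python3 -m pendant '[[0,0,0,0,0,0,0],[0,0,0,0,0,0,0],[0,0,0,0,0,0,0],[0,0,0,0,0,0,0],[0,0,0,0,0,0,0]]'; python3 -c "
from station import manip
print(manip.close_job())"
```

```text
time: 16.32
tool_pos: [0.5478, -0.1529, 0.2216]
tcp_rot: [-180.0, -0.2, -7.3]
contact_force: [0.4, -0.4, 0.0]
width: 0.091
the job is handed in; nothing more can be done
None
```

The job is done and handed in at 16.3 s; the hand-in reports no verdict.

I gripped the carriage knob and pushed the carriage about 29 mm, until the force rose to 20–25 N with the pink-banded pot against the cork jaw. That pot leaves a 66 mm gap, so I stood the 64 mm green block in it lengthwise and pressed it down onto the bed.

**Last checks:**
- **Height:** the block met the bed with about 25 N upward force. Its foot was then at about 11.7 mm, against 12 mm for the bed.
- **Position:** the final picture puts the block at (0.560, -0.053), yaw -8.2°. That is about midway across and within 1° of the clamp's direction.
- **Pots and bystanders:** the pot in the clamp is upright and sits between carriage and jaw. By eye, the other two pots, the brush cup and the paint jar had not moved, and the arm was clear of everything.

**Disagreement:** the camera fit after the push gave a gap of 63.3 mm instead of 66 mm. I put that down to my end-block model sitting 2–3 mm off the picture. The block slid in without jamming, so the gap was at least 64 mm. I did not measure the gap again after placing the block.

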